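# Set the T-square to the scribed line

## Robot

A 7-joint arm with a two-finger parallel gripper is mounted at the origin on a cart in front of the work surface, level with it; the furniture and walls round the work are solid. World frame = base frame: x ahead of the robot, y to its left, z up, the work surface at z = 0. Lengths are in m, angles in rad, forces in N, time in s.
With the tool pointing down it reaches from about 0.35 to 0.9 m from the base axis. Payload 7.2 kg.
Tool frame: the origin (TCP) lies between the finger pads; the fingertips stand 14 mm ahead of it and the grasp point (between the pads) lies 5 mm behind it; z points along the fingers, y is the line along which they close (so a half turn about z gives the same grasp; the last joint's range is limited). The gripper opens to 88 mm and grips with 3 to 60 N. Pads are 20 mm wide; open, the fingers measure 115 mm over their backs; the gripper's body (75 mm by 178 mm) begins 61 mm behind the grasp point.
Start: joints at [1.087, 0.411, -0.013, 1.596, 0.006, 1.134, -0.082], TCP at [0.252, -0.572, 0.237] pointing down, gripper open.
Joint ranges: [-2.95, 2.95], [-0.29, 1.99], [-1.47, 1.44], [0.14, 2.54], [-1.03, 4.17], [0.13, 1.85], [-2.86, 2.86]. Speed limits (rad/s): [2.39, 2.39, 3.01, 3.01, 3.14, 3.14, 3.14].

## Interface

Orientations are given as a unit quaternion [x, y, z, w].
In Python, from bench import observe, get_image, calibration, job gives the robot as it stands.
- The arm moves only by the tool carry_out, never from a script. Its argument "moves" is a list of rows, each an object of numbers: "jaw": the finger opening in m, from 0 to 0.0878; "dx", "dy", "dz": the shift along the tool's x, y, z in m; "ax", "ay", "az": the turn, a rotation vector about the tool's x, y, z in rad. In form: [{"jaw": .., "dx": .., "dy": .., "dz": .., "ax": .., "ay": .., "az": ..}, ...]. A call has 1 to 20 rows; each row is the pose to reach, as a shift and turn from the pose commanded when the call began, along the tool's axes at that moment; what a row does not reach only later rows make up. A row lasts 1/10 s, in which the tool goes at most 50 mm and 8.59 degrees, less where a joint would pass 70% of its speed; a pose out of reach is approached as far as the arm can. A call with a gripper value outside its range is refused whole. The fingers move at their own pace and stop on an object; "squeeze" is the grip in N (left out, the last holds). Time passes only in rows, so rows that repeat a pose let the fingers close. It gives the time, the measured TCP pose, the force, the opening and the grip force at its end, in the units of the state.
- observe(): the state, without advancing time (a new reading comes with each control period).
- get_image(name): name is "side" or "top" or "wrist"; returns the picture (400x640x3 uint8, red, green, blue); there is no depth.
- calibration(name): a dict with "vfov" (degrees; the focal length in pixels is half the picture's height over the tangent of half this angle, whatever the lens; pixels are square), "cx", "cy" (the principal point, pixels), "cam_to_world" (4x4, takes a point from camera to world coordinates); the wrist camera has in their place "mount" (4x4, takes a point from camera to tool coordinates, whose origin is the TCP and whose axes are the flange's). Camera axes: x right, y up, looking along -z (the intrinsics and any distortion apply to the point x, -y, -z); pixel columns grow to the right and rows downward; lengths in m; the calibration is good to about 2 mm. The wrist camera is an equidistant fisheye: a pixel r from the principal point sees the ray r / f radians off the axis. A picture is of the moment at which its call begins: read the wrist's pose just before it. calibration takes no time and is no camera call.
- job.job_done(): hands the job in; it is judged then, once.
The state is a dict: "time": time; "joint_pos": joint angles; "qd": joint speeds; "joint_torque": joint torques, N m; "position": TCP position; "orientation": TCP orientation; "wrist_force": force on the tool from outside, world axes, zero at the start; "ft_torque": the same for the moment, N m; "grip_width": finger opening in m; "grip_force": force on a finger pad.
Only numpy, scipy, OpenCV 4.12 (cv2) and the standard library are available. Lean on these libraries where they do the work, as an engineer would, in place of code of your own. Each camera call takes 0.05 s, during which the arm holds its last target. There are 200 camera calls.

## Task

Bring the T-square's wooden head up square against the hardwood lipping on the plywood board's front edge, well before its blade gets to the short scribed line. Then, keeping the head bearing lightly on the lipping (a push of more than 20 N would bruise it), slide it to the left until the blade's left edge just meets the line, without running past it. Let go and leave it lying flat, square and on the line, ready for scribing, with the pen, brush and bowl undisturbed.

Things in the scene. Friction and masses are not known exactly. Their poses are not given: they have to be found in the camera images.
- head_centre (a point): Centre of the loose T-square's head, a dark hardwood bar 30 mm wide (x), 120 mm long (y), 26 mm thick (z), hanging in front of the board's front edge. Its underside is 11.5 mm below the board's top, its top 14.5 mm above it, so it can be pinched across its 30 mm width by the part above the board. Axes: x along the blade away from the head, y along the head to the left, z up.
- head_face (a point): Middle of the head's flat, brass-lined face that has to bear on the lipping of the board's front edge, at the level of the board's top; 15 mm along +x from head_centre. Same axes.
- blade_edge (a point): Point on the left (+y) long edge of the T-square's steel blade, at its top, 30 mm along +x from the head's face; this edge has to meet the line. The blade, 150 mm long beyond the head, 40 mm wide, 3 mm thick, runs along +x from the middle of the head and rests on the board. The whole T-square weighs 160 to 260 g. Same axes as head_centre.
- board_edge (a point): Middle of the top front corner of the plywood itself: fixed board 220 mm deep (x), 300 long (y), 18 thick on a 3 mm mat, top 21 mm above the bench. Along its front runs a hardwood lipping, flush on top, 4 to 12 mm thick (differs each time, not given: feel for it). Axes: x into the board, y along the edge to the left, z up. Rigid lipping face at x = -4 to -12 mm, parallel to y; a push grows by 10 N or more in 1 mm.
- line_mark (a point): Middle of the scribed line, a dark straight line 60 mm long and 2 mm wide on the board's top, running square into the board from the plywood's front edge (behind the lipping); this point lies 30 mm from there. Axes as board_edge. At the start it lies 40 mm or more to the left of the blade's left edge.
- pen_centre (a point): Centre of a bystander: marker pen lying on the back of the board, 136 mm long, 16 mm thick.
- flat_brush: Bystander: flat brush with a red handle lying on the bench left of the board, 225 mm long, 36 mm wide, 13 mm thick; origin at the centre of its underside.
- rubber_bowl: Bystander: green rubber bowl on the bench left of the board, 117 mm across, 60 mm high; origin at the centre of its underside.

How it is judged:
By the outcome, as a careful person would: the job done as asked, in the order asked, and still so for the second after the job is handed in, with the robot touching nothing.
It also fails if it takes over 67 s, if anything falls off the work surface, if the arm or the gripper's body presses on something with over 40 N, if the wrist force passes 120 N, or if a joint passes its speed limit or range.

## Working session

There is one attempt and no reset: what is moved stays moved. The work goes in short steps, Python scripts to look and compute and a tool call to move; the robot and the scene stay as the last step left them, time stands still between calls to the robot, and variables do not carry over. Pictures are saved under pics/ and viewed, at most 10 in all, crops included, and the job is handed in when it is done.

Besides the shell and the picture viewer there is one more tool, called as name(argument=value, ...), one argument or row to a line, values as JSON. carry_out: Moves the arm, as the interface text tells. Its arguments: {"type":"object","properties":{"moves":{"type":"array","items":{"type":"object","properties":{"jaw":{"type":"number"},"dx":{"type":"number"},"dy":{"type":"number"},"dz":{"type":"number"},"ax":{"type":"number"},"ay":{"type":"number"},"az":{"type":"number"}}}},"squeeze":{"type":"number"}},"required":["moves"]}

```bash
ls; mkdir -p pics; python3 - <<'E'
from bench import *
import cv2,json
s=observe();print({k:(v if not hasattr(v,'tolist') else v.tolist()) for k,v in s.items()})
for n in ['side','top','wrist']:
    cv2.imwrite(f'pics/{n}0.png',get_image(n)[...,::-1]);print(n,calibration(n))
E
```

```text
pics
{'time': 0.0, 'joint_pos': [1.0867959316523474, 0.4118694269005015, -0.012721252208064424, 1.5970379328143056, 0.005593598563506566, 1.1343242092918635, -0.08216450684112432], 'qd': [1.757741926892211e-05, 0.00044270660024775283, 0.0009572501861081267, -0.0007412836935700841, 0.0010351998647678093, 0.0009235434553940458, -0.0008010815315609318], 'joint_torque': [-0.0002137914634658955, -58.794790506362915, 0.6416715122759342, -29.107094407081604, -0.05379777168855071, 0.01848140498623252, 0.00017560886590217706], 'position': [0.25222180881995965, -0.5713100200348314, 0.23583051504053212], 'orientation': [0.9784593718791184, 0.2064379201342834, -0.00021630113506410144, -0.0007719626748231877], 'wrist_force': [0.4643107395285074, -0.5222762401536506, 0.5398025845294961], 'ft_torque': [-0.009324664826568161, 0.007908572457123765, -0.05249429024581683], 'grip_force': 0.0, 'grip_width': 0.08793718905700453}
side {'vfov': 52.75643284524621, 'cx': 321.96625290114827, 'cy': 200.41657420130932, 'cam_to_world': array([[-0.80361054,  0.39911644, -0.44149311,  0.03943669],
       [-0.594815
[... 247 characters left out ...]
85, 'cam_to_world': array([[-0.11490229,  0.96795632, -0.22328913,  0.30354097],
       [-0.99337202, -0.11265829,  0.0228064 , -0.04024528],
       [-0.00307978,  0.22442968,  0.97448542,  1.08760539],
       [ 0.        ,  0.        ,  0.        ,  1.        ]])}
wrist {'vfov': 65.70646984690485, 'cx': 318.5080369863297, 'cy': 199.1893741608087, 'mount': array([[-2.20074869e-04,  9.67547479e-01,  2.52689190e-01,
         6.71675456e-02],
       [ 9.99999725e-01,  3.91900199e-04, -6.29655909e-04,
        -2.11574170e-04],
       [-7.08250931e-04,  2.52688982e-01, -9.67547300e-01,
        -1.49303225e-01],
       [ 0.00000000e+00,  0.00000000e+00,  0.00000000e+00,
         1.00000000e+00]])}
```

View pics/top0.png

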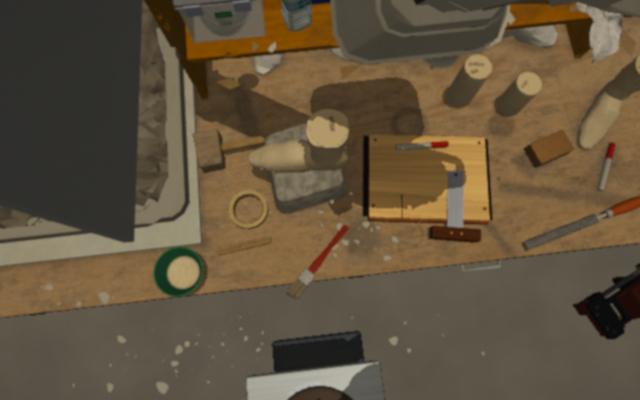

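View pics/side0.png

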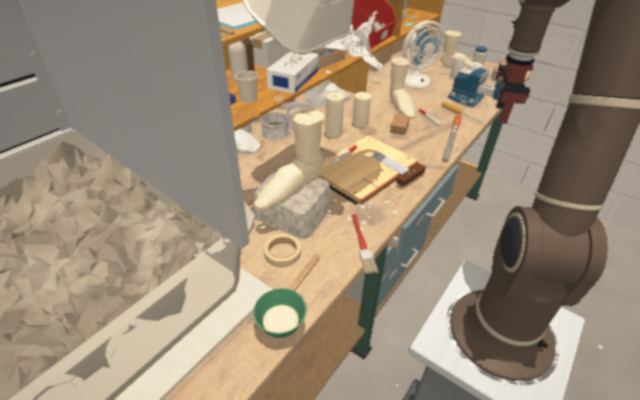

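The top view shows the board at about (365–490, 137–222). The head is at (431–480, 226–242), the blade's left edge at x≈448 and the line at x≈402, rows 194–218. The side view agrees. Next I'll work out rough world positions.

```bash
cat > h.py <<'E'
import numpy as np,cv2
from bench import *
from scipy.spatial.transform import Rotation as R
def ray(n,u,v,s=None):
    c=calibration(n);f=200/np.tan(np.radians(c['vfov']/2));x,y=u-c['cx'],v-c['cy']
    if n=='wrist':
        r=np.hypot(x,y);t=r/f;d=np.array([np.sin(t)*x/r,-np.sin(t)*y/r,-np.cos(t)])
        T=np.eye(4);T[:3,:3]=R.from_quat(s['orientation']).as_matrix();T[:3,3]=s['position'];T=T@c['mount']
    else: d=np.array([x/f,-y/f,-1]);T=c['cam_to_world']
    return T[:3,3],T[:3,:3]@d
def pt(n,u,v,z,s=None):
    o,d=ray(n,u,v,s);return o+d*(z-o[2])/d[2]
def proj_wrist(p,s):
    c=calibration('wrist');f=200/np.tan(np.radians(c['vfov']/2))
    T=np.eye(4);T[:3,:3]=R.from_quat(s['orientation']).as_matrix();T[:3,3]=s['position'];T=T@c['mount']
    q=T[:3,:3].T@(np.array(p)-T[:3,3]);x,y,z=q[0],-q[1],-q[2];r=np.hypot(x,y);t=np.arctan2(r,z)
    return c['cx']+f*t*x/r,c['cy']+f*t*y/r
E
python3 - <<'E'
from h import *
for n,u,v,z in [('headL',431,231,.0355),('headR',480,235,.0355),('lineNear',402,219,.021),('lineFar',402,194,.021),('bl far',448,171,.021),('bl near',448,226,.021),('bFL',365,219,.021),('bFR',491,223,.021)]:
    print(n,pt('top',u,v,z).round(4))
s=observe();M=R.from_quat(s['orientation']).as_matrix();print(M.round(3))
E
```

```text
headL [ 0.436  -0.3256  0.0355]
headR [ 0.4125 -0.4427  0.0355]
lineNear [ 0.476  -0.2629  0.021 ]
lineFar [ 0.5395 -0.2729  0.021 ]
bl far [ 0.5859 -0.3994  0.021 ]
bl near [ 0.4453 -0.3737  0.021 ]
bFL [ 0.4867 -0.1711  0.021 ]
bFR [ 0.4404 -0.4813  0.021 ]
[[ 0.915  0.404 -0.001]
 [ 0.404 -0.915  0.001]
 [-0.    -0.001 -1.   ]]
```

carry_out(
  moves=[
    {"jaw": 0.06, "dx": 0.02, "dy": -0.01, "az": -0.07},
    {"dx": 0.05, "dy": -0.025, "az": -0.18},
    {"dx": 0.085, "dy": -0.043, "az": -0.3},
    {"dx": 0.12, "dy": -0.06, "az": -0.42},
    {"dx": 0.155, "dy": -0.078, "az": -0.54},
    {"dx": 0.19, "dy": -0.095, "az": -0.66},
    {"dx": 0.22, "dy": -0.11, "az": -0.78},
    {"dx": 0.25, "dy": -0.125, "az": -0.9},
    {"dx": 0.27, "dy": -0.136, "az": -0.98, "dz": 0.01},
    {"dx": 0.278, "dy": -0.14, "az": -1.0, "dz": 0.016},
    {"dx": 0.278, "dy": -0.14, "az": -1.0, "dz": 0.016},
    {"dx": 0.278, "dy": -0.14, "az": -1.0, "dz": 0.016},
    {"dx": 0.278, "dy": -0.14, "az": -1.0, "dz": 0.016},
  ],
)

```text
$.moves[0]: bad value
```

```bash
python3 - <<'E'
from h import *
s=observe();im=get_image('wrist');np.save('w1.npy',im);import json
json.dump({k:np.array(s[k]).tolist() for k in s},open('w1.json','w'))
print(s['position'],R.from_quat(s['orientation']).as_matrix().round(3),s['joint_pos'],s['grip_width'])
cv2.imwrite('pics/w1.png',im[...,::-1])
E
```

```text
[ 0.25227286 -0.5714302   0.23599149] [[ 0.915  0.404 -0.001]
 [ 0.404 -0.915  0.001]
 [-0.    -0.001 -1.   ]] [ 1.08679553  0.41175679 -0.01271029  1.59681626  0.00561126  1.13430765
 -0.08218962] 0.08774773752357055
```

View pics/w1.png

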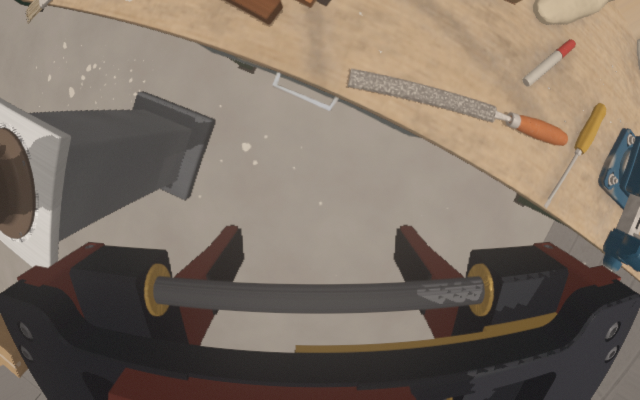

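The move was refused because every row needs all its keys. The wrist view shows the fingers at rows 230–330, with tool +x pointing up in the picture.

carry_out(
  moves=[
    {"jaw": 0.06, "dx": 0.02, "dy": -0.005, "dz": 0, "ax": 0, "ay": 0, "az": -0.07},
    {"jaw": 0.06, "dx": 0.05, "dy": -0.012, "dz": 0, "ax": 0, "ay": 0, "az": -0.18},
    {"jaw": 0.06, "dx": 0.08, "dy": -0.02, "dz": 0, "ax": 0, "ay": 0, "az": -0.3},
    {"jaw": 0.06, "dx": 0.11, "dy": -0.027, "dz": 0, "ax": 0, "ay": 0, "az": -0.42},
    {"jaw": 0.06, "dx": 0.14, "dy": -0.034, "dz": 0, "ax": 0, "ay": 0, "az": -0.54},
    {"jaw": 0.06, "dx": 0.17, "dy": -0.042, "dz": 0, "ax": 0, "ay": 0, "az": -0.66},
    {"jaw": 0.06, "dx": 0.2, "dy": -0.05, "dz": 0, "ax": 0, "ay": 0, "az": -0.78},
    {"jaw": 0.06, "dx": 0.225, "dy": -0.055, "dz": 0, "ax": 0, "ay": 0, "az": -0.9},
    {"jaw": 0.06, "dx": 0.24, "dy": -0.058, "dz": 0, "ax": 0, "ay": 0, "az": -0.98},
    {"jaw": 0.06, "dx": 0.242, "dy": -0.058, "dz": 0, "ax": 0, "ay": 0, "az": -1.0},
    {"jaw": 0.06, "dx": 0.242, "dy": -0.058, "dz": 0, "ax": 0, "ay": 0, "az": -1.0},
    {"jaw": 0.06, "dx": 0.242, "dy": -0.058, "dz": 0, "ax": 0, "ay": 0, "az": -1.0},
    {"jaw": 0.06, "dx": 0.242, "dy": -0.058, "dz": 0, "ax": 0, "ay": 0, "az": -1.0},
  ],
)

```text
time: 1.5
position: [0.4494, -0.4218, 0.2367]
orientation: [0.761, 0.649, -0.0, 0.0]
wrist_force: [0.3, 0.6, 0.3]
grip_width: 0.06
grip_force: 0.0
```

```bash
python3 - <<'E'
from h import *
s=observe();im=get_image('wrist');np.save('w1.npy',im);import json
json.dump({k:np.array(s[k]).tolist() for k in s},open('w1.json','w'))
print(s['position'],R.from_quat(s['orientation']).as_matrix().round(3),s['joint_pos'],s['grip_width'])
cv2.imwrite('pics/w2.png',im[...,::-1])
E
```

```text
[ 0.4494082  -0.42177672  0.23665615] [[ 0.157  0.988 -0.   ]
 [ 0.988 -0.157 -0.   ]
 [-0.    -0.    -1.   ]] [ 0.88502746  0.41498407 -0.28803984  1.60357627  0.12694841  1.14153095
  0.40968227] 0.06004390144271883
```

View pics/w2.png

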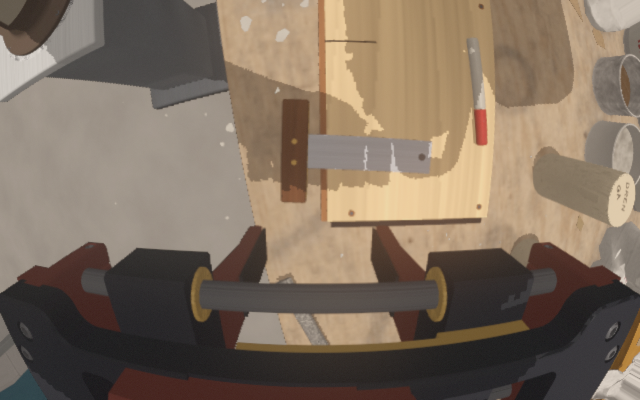

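The wrist view shows everything. The head is at (281–309, 99–203), the blade at (307–432, 136–173), the line at (324–377, 41) and the lipping at columns 318–328.

```bash
python3 - <<'E'
from h import *
im=np.load('w1.npy')[25:235,260:500,::-1]
cv2.imwrite('pics/w3.png',cv2.resize(im,None,fx=2.8,fy=2.8,interpolation=cv2.INTER_CUBIC))
E
```

```text
(no output)
```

View pics/w3.png

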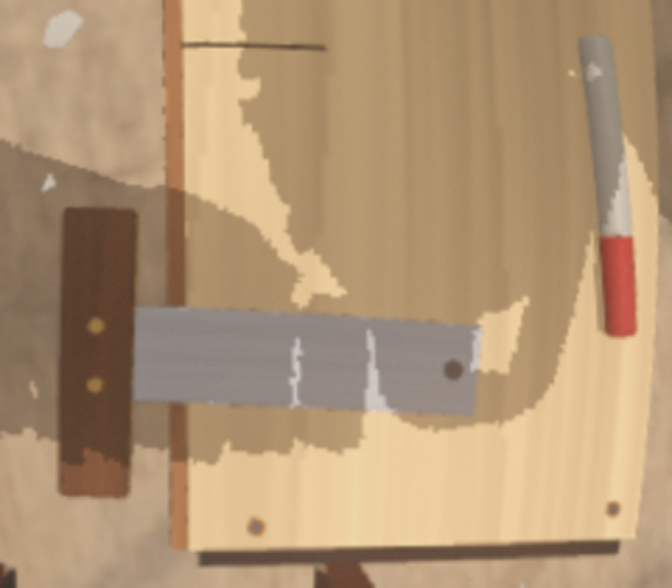

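```bash
cat > m.py <<'E'
from h import *
import json
s=json.load(open('w1.json'))
P=lambda x,y,z:pt('wrist',x/2.8+260-.32,y/2.8+25-.32,z,s)[:2]
d=dict(h1=P(64,208,.0355),h2=P(137,210,.0355),h3=P(129,497,.0355),h4=P(60,494,.0355),
bl1=P(140,308,.024),bl2=P(480,325,.024),br1=P(135,400,.024),br2=P(475,414,.024),
e1=P(182,10,.021),e2=P(188,545,.021),l1=P(165,10,.021),l2=P(172,545,.021),
n1=P(183,44,.021),n2=P(326,48,.021))
for k in d: print(k,d[k].round(4))
a=lambda p,q:round(np.degrees(np.arctan2(*(d[q]-d[p])[::-1])),2)
print('edge',a('e2','e1')-90,'lip',a('l2','l1')-90,'line',a('n1','n2'),'bladeL',a('bl1','bl2'),'R',a('br1','br2'),'head',a('h4','h1')-90,a('h3','h2')-90)
print('lens',[np.linalg.norm(d[p]-d[q]).round(4) for p,q in [('h1','h2'),('h1','h4'),('bl1','br1'),('n1','n2'),('bl1','bl2')]])
hc=(d['h1']+d['h2']+d['h3']+d['h4'])/4
th=np.radians(a('e2','e1')-90);X=np.array([np.cos(th),np.sin(th)]);Y=np.array([-X[1],X[0]])
print('head c',hc)
for k in d: print(k,((d[k]-d['n1'])@X).round(4),((d[k]-d['n1'])@Y).round(4))
M=R.from_quat(s['orientation']).as_matrix();print('TCP->hc tool',M[:2,:2].T@(hc-np.array(s['position'])[:2]),'toolyaw(y axis)',np.degrees(np.arctan2(M[1,1],M[0,1])))
E
python3 m.py
```

```text
h1 [ 0.4227 -0.3241]
h2 [ 0.4513 -0.33  ]
h3 [ 0.4289 -0.4462]
h4 [ 0.4004 -0.4404]
bl1 [ 0.4458 -0.3698]
bl2 [ 0.5906 -0.3969]
br1 [ 0.4374 -0.4078]
br2 [ 0.5844 -0.4358]
e1 [ 0.4832 -0.2456]
e2 [ 0.4498 -0.4759]
l1 [ 0.4762 -0.2445]
l2 [ 0.4428 -0.4748]
n1 [ 0.4812 -0.261 ]
n2 [ 0.5408 -0.2701]
edge -8.269999999999996 lip -8.269999999999996 line -8.69 bladeL -10.58 R -10.78 head -10.86 -10.939999999999998
lens [np.float64(0.0293), np.float64(0.1184), np.float64(0.0389), np.float64(0.0603), np.float64(0.1473)]
head c [ 0.4258199  -0.38518727]
h1 -0.0488 -0.0709
h2 -0.0196 -0.0726
h3 -0.0251 -0.1909
h4 -0.0542 -0.1892
bl1 -0.0194 -0.1128
bl2 0.1278 -0.1188
br1 -0.0222 -0.1516
br2 0.1273 -0.1582
e1 -0.0002 0.0155
e2 -0.0002 -0.2172
l1 -0.0073 0.0155
l2 -0.0073 -0.2171
n1 0.0 0.0
n2 0.0603 -0.0004
TCP->hc tool [ 0.032437  -0.0290351] toolyaw(y axis) -9.023598803431598
```

carry_out(
  moves=[
    {"jaw": 0.06, "dx": 0.015, "dy": -0.013, "dz": 0.02, "ax": 0, "ay": 0, "az": 0.015},
    {"jaw": 0.06, "dx": 0.03, "dy": -0.027, "dz": 0.05, "ax": 0, "ay": 0, "az": 0.032},
    {"jaw": 0.06, "dx": 0.0325, "dy": -0.029, "dz": 0.085, "ax": 0, "ay": 0, "az": 0.032},
    {"jaw": 0.06, "dx": 0.0325, "dy": -0.029, "dz": 0.12, "ax": 0, "ay": 0, "az": 0.032},
    {"jaw": 0.06, "dx": 0.0325, "dy": -0.029, "dz": 0.15, "ax": 0, "ay": 0, "az": 0.032},
    {"jaw": 0.06, "dx": 0.0325, "dy": -0.029, "dz": 0.17, "ax": 0, "ay": 0, "az": 0.032},
    {"jaw": 0.06, "dx": 0.0325, "dy": -0.029, "dz": 0.185, "ax": 0, "ay": 0, "az": 0.032},
    {"jaw": 0.06, "dx": 0.0325, "dy": -0.029, "dz": 0.192, "ax": 0, "ay": 0, "az": 0.032},
    {"jaw": 0.06, "dx": 0.0325, "dy": -0.029, "dz": 0.1955, "ax": 0, "ay": 0, "az": 0.032},
    {"jaw": 0.06, "dx": 0.0325, "dy": -0.029, "dz": 0.1955, "ax": 0, "ay": 0, "az": 0.032},
    {"jaw": 0.06, "dx": 0.0325, "dy": -0.029, "dz": 0.1955, "ax": 0, "ay": 0, "az": 0.032},
  ],
)

```text
time: 2.65
position: [0.4273, -0.3848, 0.0421]
orientation: [0.77, 0.638, 0.0, 0.001]
wrist_force: [1.2, -0.6, 0.5]
grip_width: 0.0595
grip_force: 0.0
```

carry_out(
  squeeze=8,
  moves=[
    {"jaw": 0.045, "dx": 0, "dy": 0, "dz": 0, "ax": 0, "ay": 0, "az": 0},
    {"jaw": 0.038, "dx": 0, "dy": 0, "dz": 0, "ax": 0, "ay": 0, "az": 0},
    {"jaw": 0.034, "dx": 0, "dy": 0, "dz": 0, "ax": 0, "ay": 0, "az": 0},
    {"jaw": 0.03, "dx": 0, "dy": 0, "dz": 0, "ax": 0, "ay": 0, "az": 0},
    {"jaw": 0.025, "dx": 0, "dy": 0, "dz": 0, "ax": 0, "ay": 0, "az": 0},
    {"jaw": 0.025, "dx": 0, "dy": 0, "dz": 0, "ax": 0, "ay": 0, "az": 0},
    {"jaw": 0.025, "dx": 0, "dy": 0, "dz": 0, "ax": 0, "ay": 0, "az": 0},
  ],
)

```text
time: 3.35
position: [0.4268, -0.3844, 0.0413]
orientation: [0.77, 0.638, 0.0, 0.0]
wrist_force: [-1.2, -0.2, 2.0]
grip_width: 0.0297
grip_force: 8.0
```

```bash
python3 - <<'E'
from h import *
import json
s=observe();im=get_image('wrist');np.save('w4.npy',im)
json.dump({k:np.array(s[k]).tolist() for k in s},open('w4.json','w'))
M=R.from_quat(s['orientation']).as_matrix()
print(s['position'],np.degrees(np.arctan2(M[1,1],M[0,1])),s['grip_width'],s['grip_force'],s['wrist_force'],M[2])
cv2.imwrite('pics/w4.png',cv2.resize(im[0:300,200:560,::-1],None,fx=2,fy=2,interpolation=cv2.INTER_CUBIC))
E
```

```text
[ 0.42682706 -0.38444378  0.04129617] -10.715008989232437 0.029741468591255593 7.993200570344925 [-1.15864073 -0.2371559   1.98935428] [-1.61840813e-04  2.11839636e-04 -9.99999964e-01]
```

View pics/w4.png

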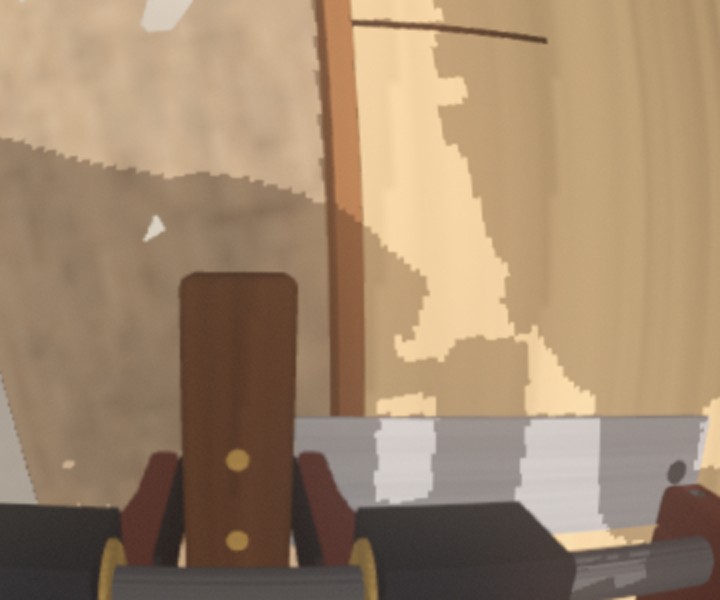

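The head is gripped centrally, with the lipping clear ahead at crop columns 322–352 and the line at row 20–40. Next I'll square up to the board and close most of the gap.

carry_out(
  moves=[
    {"jaw": 0.025, "dx": 0, "dy": 0.001, "dz": 0, "ax": 0, "ay": 0, "az": -0.01},
    {"jaw": 0.025, "dx": 0, "dy": 0.003, "dz": 0, "ax": 0, "ay": 0, "az": -0.025},
    {"jaw": 0.025, "dx": 0, "dy": 0.005, "dz": 0, "ax": 0, "ay": 0, "az": -0.04},
    {"jaw": 0.025, "dx": 0, "dy": 0.007, "dz": 0, "ax": 0, "ay": 0, "az": -0.04},
    {"jaw": 0.025, "dx": 0, "dy": 0.009, "dz": 0, "ax": 0, "ay": 0, "az": -0.04},
    {"jaw": 0.025, "dx": 0, "dy": 0.01, "dz": 0, "ax": 0, "ay": 0, "az": -0.04},
    {"jaw": 0.025, "dx": 0, "dy": 0.01, "dz": 0, "ax": 0, "ay": 0, "az": -0.04},
    {"jaw": 0.025, "dx": 0, "dy": 0.01, "dz": 0, "ax": 0, "ay": 0, "az": -0.04},
  ],
)

```text
time: 4.2
position: [0.4365, -0.3861, 0.0411]
orientation: [0.757, 0.653, -0.0, -0.0]
wrist_force: [-3.1, -0.3, 5.0]
grip_width: 0.0299
grip_force: 8.0
```

```bash
cat > st.py <<'E'
from h import *
s=observe();M=R.from_quat(s['orientation']).as_matrix()
print('t',s['time'],s['position'].round(4) if hasattr(s['position'],'round') else s['position'],'yaw',np.degrees(np.arctan2(M[1,1],M[0,1])).round(2),'F tool',(M.T@np.array(s['wrist_force'])).round(2),'T',np.round(s['ft_torque'],2),s['grip_width'],s['grip_force'])
E
python3 st.py; python3 - <<'E'
from h import *
im=get_image('wrist');cv2.imwrite('pics/w5.png',cv2.resize(im[0:300,200:560,::-1],None,fx=2,fy=2,interpolation=cv2.INTER_CUBIC))
E
```

```text
t 4.2 [ 0.4365 -0.3861  0.0411] yaw -8.4 F tool [-0.77 -3.07 -5.04] T [ 0.02  0.71 -0.03] 0.02987312682273441 8.001290783286095
```

View pics/w5.png

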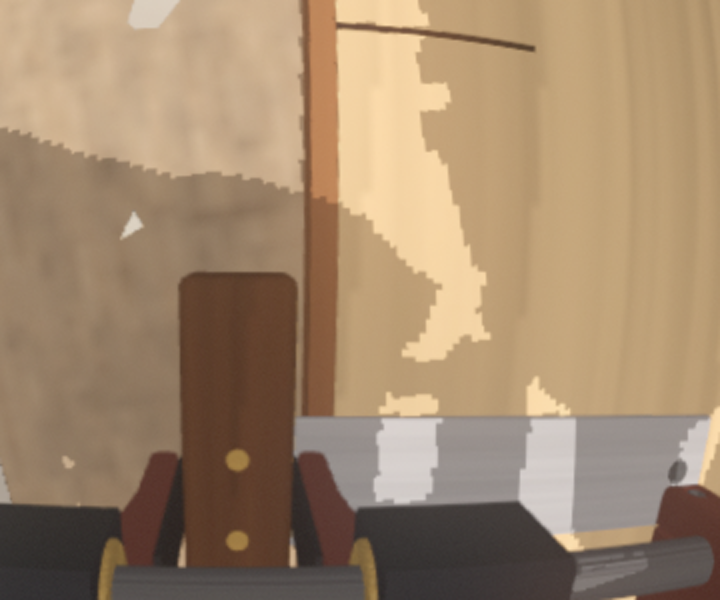

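The lipping's outer edge is nearly parallel to the head, with only a few millimetres of gap. An upward force of about 5 N says the blade is being pressed down, so I'll ease up slightly and creep in.

carry_out(
  moves=[
    {"jaw": 0.025, "dx": 0, "dy": 0, "dz": -0.0005, "ax": 0, "ay": 0, "az": 0},
    {"jaw": 0.025, "dx": 0, "dy": 0.0005, "dz": -0.0005, "ax": 0, "ay": 0, "az": 0},
    {"jaw": 0.025, "dx": 0, "dy": 0.001, "dz": -0.0005, "ax": 0, "ay": 0, "az": 0},
    {"jaw": 0.025, "dx": 0, "dy": 0.0015, "dz": -0.0005, "ax": 0, "ay": 0, "az": 0},
    {"jaw": 0.025, "dx": 0, "dy": 0.002, "dz": -0.0005, "ax": 0, "ay": 0, "az": 0},
    {"jaw": 0.025, "dx": 0, "dy": 0.002, "dz": -0.0005, "ax": 0, "ay": 0, "az": 0},
  ],
)

```text
time: 4.85
position: [0.4387, -0.3865, 0.0415]
orientation: [0.757, 0.653, 0.0, -0.0]
wrist_force: [0.4, 0.3, -2.3]
grip_width: 0.0303
grip_force: 8.0
```

```bash
python3 st.py
```

```text
t 4.85 [ 0.4387 -0.3865  0.0415] yaw -8.41 F tool [0.36 0.34 2.29] T [-0.07  0.1   0.02] 0.0303465752292766 7.990030646324158
```

carry_out(
  moves=[
    {"jaw": 0.025, "dx": 0, "dy": 0.0003, "dz": 0.0002, "ax": 0, "ay": 0, "az": 0},
    {"jaw": 0.025, "dx": 0, "dy": 0.0005, "dz": 0.0002, "ax": 0, "ay": 0, "az": 0},
    {"jaw": 0.025, "dx": 0, "dy": 0.0007, "dz": 0.0002, "ax": 0, "ay": 0, "az": 0},
    {"jaw": 0.025, "dx": 0, "dy": 0.0007, "dz": 0.0002, "ax": 0, "ay": 0, "az": 0},
  ],
)

```text
time: 5.25
position: [0.4393, -0.3866, 0.0415]
orientation: [0.757, 0.653, 0.0, 0.0]
wrist_force: [0.5, 0.2, -3.0]
grip_width: 0.0299
grip_force: 8.0
```

```bash
python3 st.py
```

```text
t 5.25 [ 0.4393 -0.3866  0.0415] yaw -8.42 F tool [0.26 0.47 3.01] T [-0.06  0.04  0.01] 0.029917753596076724 7.990039139986038
```

carry_out(
  moves=[
    {"jaw": 0.025, "dx": 0, "dy": 0.0003, "dz": 0.0003, "ax": 0, "ay": 0, "az": 0},
    {"jaw": 0.025, "dx": 0, "dy": 0.0005, "dz": 0.0003, "ax": 0, "ay": 0, "az": 0},
    {"jaw": 0.025, "dx": 0, "dy": 0.0007, "dz": 0.0003, "ax": 0, "ay": 0, "az": 0},
    {"jaw": 0.025, "dx": 0, "dy": 0.0007, "dz": 0.0003, "ax": 0, "ay": 0, "az": 0},
  ],
)

```text
time: 5.65
position: [0.4399, -0.3868, 0.0412]
orientation: [0.757, 0.653, -0.0, 0.0]
wrist_force: [-1.3, -0.4, -1.2]
grip_width: 0.03
grip_force: 8.0
```

```bash
python3 st.py
```

```text
t 5.65 [ 0.4399 -0.3868  0.0412] yaw -8.42 F tool [-0.56 -1.19  1.25] T [-0.03  0.16 -0.  ] 0.02995268517135723 7.9911719262599945
```

carry_out(
  moves=[
    {"jaw": 0.025, "dx": 0, "dy": 0.0003, "dz": 0, "ax": 0, "ay": 0, "az": 0},
    {"jaw": 0.025, "dx": 0, "dy": 0.0005, "dz": 0, "ax": 0, "ay": 0, "az": 0},
    {"jaw": 0.025, "dx": 0, "dy": 0.0005, "dz": 0, "ax": 0, "ay": 0, "az": 0},
  ],
)

```text
time: 5.95
position: [0.4404, -0.3868, 0.0412]
orientation: [0.757, 0.653, -0.0, 0.0]
wrist_force: [-0.7, -0.5, -0.3]
grip_width: 0.0297
grip_force: 8.0
```

carry_out(
  moves=[
    {"jaw": 0.025, "dx": 0, "dy": 0.0003, "dz": 0, "ax": 0, "ay": 0, "az": 0},
    {"jaw": 0.025, "dx": 0, "dy": 0.0004, "dz": 0, "ax": 0, "ay": 0, "az": 0},
    {"jaw": 0.025, "dx": 0, "dy": 0.0004, "dz": 0, "ax": 0, "ay": 0, "az": 0},
  ],
)

```text
time: 6.25
position: [0.4408, -0.3869, 0.0412]
orientation: [0.757, 0.653, -0.0, 0.0]
wrist_force: [-1.8, 1.0, 0.9]
grip_width: 0.0297
grip_force: 8.0
```

```bash
python3 st.py
```

```text
t 6.25 [ 0.4408 -0.3869  0.0412] yaw -8.42 F tool [ 0.75 -1.93 -0.94] T [0.01 0.4  0.  ] 0.029740037068564585 7.992453351616859
```

carry_out(
  moves=[
    {"jaw": 0.025, "dx": 0, "dy": 0.0002, "dz": 0, "ax": 0, "ay": 0, "az": 0},
    {"jaw": 0.025, "dx": 0, "dy": 0.0003, "dz": 0, "ax": 0, "ay": 0, "az": 0},
    {"jaw": 0.025, "dx": 0, "dy": 0.0003, "dz": 0, "ax": 0, "ay": 0, "az": 0},
  ],
)

```text
time: 6.55
position: [0.441, -0.3869, 0.0412]
orientation: [0.757, 0.653, -0.0, -0.0]
wrist_force: [-1.4, 0.9, 1.5]
grip_width: 0.0295
grip_force: 8.0
```

```bash
python3 st.py
```

```text
t 6.55 [ 0.441  -0.3869  0.0412] yaw -8.42 F tool [ 0.66 -1.54 -1.48] T [ 0.02  0.59 -0.02] 0.029469174149620695 7.993326857686043
```

carry_out(
  moves=[
    {"jaw": 0.025, "dx": 0, "dy": 0.0002, "dz": 0, "ax": 0, "ay": 0, "az": 0},
    {"jaw": 0.025, "dx": 0, "dy": 0.0003, "dz": 0, "ax": 0, "ay": 0, "az": 0},
    {"jaw": 0.025, "dx": 0, "dy": 0.0003, "dz": 0, "ax": 0, "ay": 0, "az": 0},
  ],
)

```text
time: 6.85
position: [0.441, -0.387, 0.0412]
orientation: [0.757, 0.653, -0.0, -0.0]
wrist_force: [-5.8, 0.4, 4.2]
grip_width: 0.0301
grip_force: 8.0
```

carry_out(
  moves=[
    {"jaw": 0.025, "dx": 0, "dy": 0.0002, "dz": 0, "ax": 0, "ay": 0, "az": 0},
    {"jaw": 0.025, "dx": 0, "dy": 0.0003, "dz": 0, "ax": 0, "ay": 0, "az": 0},
    {"jaw": 0.025, "dx": 0, "dy": 0.0003, "dz": 0, "ax": 0, "ay": 0, "az": 0},
  ],
)

```text
time: 7.15
position: [0.4411, -0.387, 0.0412]
orientation: [0.757, 0.653, -0.0, -0.0]
wrist_force: [-5.6, 0.8, 5.6]
grip_width: 0.03
grip_force: 8.0
```

```bash
python3 st.py
```

```text
t 7.15 [ 0.4411 -0.387   0.0412] yaw -8.43 F tool [-0.07 -5.65 -5.58] T [0.26 1.3  0.08] 0.030045709337897665 7.998572364449501
```

Contact: the advance stalled at about 6 N. I'll relieve the vertical load a little and slide left, watching the force.

carry_out(
  moves=[
    {"jaw": 0.025, "dx": 0, "dy": 0, "dz": -0.0002, "ax": 0, "ay": 0, "az": 0},
    {"jaw": 0.025, "dx": 0.001, "dy": 0, "dz": -0.0002, "ax": 0, "ay": 0, "az": 0},
    {"jaw": 0.025, "dx": 0.003, "dy": 0, "dz": -0.0002, "ax": 0, "ay": 0, "az": 0},
    {"jaw": 0.025, "dx": 0.006, "dy": 0, "dz": -0.0002, "ax": 0, "ay": 0, "az": 0},
    {"jaw": 0.025, "dx": 0.009, "dy": 0, "dz": -0.0002, "ax": 0, "ay": 0, "az": 0},
    {"jaw": 0.025, "dx": 0.012, "dy": 0, "dz": -0.0002, "ax": 0, "ay": 0, "az": 0},
  ],
)

```text
time: 7.75
position: [0.4428, -0.3765, 0.0413]
orientation: [0.757, 0.653, -0.001, 0.0]
wrist_force: [-5.2, -3.2, 0.9]
grip_width: 0.0302
grip_force: 8.0
```

```bash
python3 st.py
```

```text
t 7.75 [ 0.4428 -0.3765  0.0413] yaw -8.47 F tool [-3.93 -4.68 -0.9 ] T [-0.78  1.22  0.15] 0.030237540743821723 8.00837628543377
```

carry_out(
  moves=[
    {"jaw": 0.025, "dx": 0.003, "dy": 0, "dz": 0, "ax": 0, "ay": 0, "az": 0},
    {"jaw": 0.025, "dx": 0.006, "dy": 0, "dz": 0, "ax": 0, "ay": 0, "az": 0},
    {"jaw": 0.025, "dx": 0.009, "dy": 0, "dz": 0, "ax": 0, "ay": 0, "az": 0},
    {"jaw": 0.025, "dx": 0.012, "dy": 0, "dz": 0, "ax": 0, "ay": 0, "az": 0},
    {"jaw": 0.025, "dx": 0.015, "dy": 0, "dz": 0, "ax": 0, "ay": 0, "az": 0},
    {"jaw": 0.025, "dx": 0.018, "dy": 0, "dz": 0, "ax": 0, "ay": 0, "az": 0},
    {"jaw": 0.025, "dx": 0.021, "dy": 0, "dz": 0, "ax": 0, "ay": 0, "az": 0},
  ],
)

```text
time: 8.45
position: [0.4458, -0.3557, 0.0413]
orientation: [0.757, 0.653, -0.001, 0.0]
wrist_force: [-4.7, -3.6, 1.0]
grip_width: 0.0302
grip_force: 8.0
```

```bash
python3 st.py
```

```text
t 8.45 [ 0.4458 -0.3557  0.0413] yaw -8.48 F tool [-4.22 -4.12 -0.98] T [-0.88  1.29  0.16] 0.030154064330998338 8.008836954832077
```

carry_out(
  moves=[
    {"jaw": 0.025, "dx": 0.003, "dy": 0, "dz": 0, "ax": 0, "ay": 0, "az": 0},
    {"jaw": 0.025, "dx": 0.006, "dy": 0, "dz": 0, "ax": 0, "ay": 0, "az": 0},
    {"jaw": 0.025, "dx": 0.009, "dy": 0, "dz": 0, "ax": 0, "ay": 0, "az": 0},
    {"jaw": 0.025, "dx": 0.012, "dy": 0, "dz": 0, "ax": 0, "ay": 0, "az": 0},
    {"jaw": 0.025, "dx": 0.015, "dy": 0.0001, "dz": 0, "ax": 0, "ay": 0, "az": 0},
    {"jaw": 0.025, "dx": 0.018, "dy": 0.0001, "dz": 0, "ax": 0, "ay": 0, "az": 0},
    {"jaw": 0.025, "dx": 0.021, "dy": 0.0001, "dz": 0, "ax": 0, "ay": 0, "az": 0},
    {"jaw": 0.025, "dx": 0.024, "dy": 0.0001, "dz": 0, "ax": 0, "ay": 0, "az": 0},
    {"jaw": 0.025, "dx": 0.027, "dy": 0.0001, "dz": 0, "ax": 0, "ay": 0, "az": 0},
    {"jaw": 0.025, "dx": 0.03, "dy": 0.0001, "dz": 0, "ax": 0, "ay": 0, "az": 0},
  ],
)

```text
time: 9.45
position: [0.4501, -0.3261, 0.0413]
orientation: [0.757, 0.653, -0.001, 0.0]
wrist_force: [-5.9, -3.7, 3.0]
grip_width: 0.0301
grip_force: 8.0
```

```bash
python3 st.py
```

```text
t 9.45 [ 0.4501 -0.3261  0.0413] yaw -8.48 F tool [-4.57 -5.32 -2.96] T [-1.   1.4  0.1] 0.030106130409974986 8.01003947854042
```

carry_out(
  moves=[
    {"jaw": 0.025, "dx": 0.003, "dy": 0, "dz": 0, "ax": 0, "ay": 0, "az": 0},
    {"jaw": 0.025, "dx": 0.006, "dy": 0, "dz": 0, "ax": 0, "ay": 0, "az": 0},
    {"jaw": 0.025, "dx": 0.009, "dy": 0, "dz": -0.0001, "ax": 0, "ay": 0, "az": 0},
    {"jaw": 0.025, "dx": 0.012, "dy": 0, "dz": -0.0001, "ax": 0, "ay": 0, "az": 0},
    {"jaw": 0.025, "dx": 0.015, "dy": 0, "dz": -0.0001, "ax": 0, "ay": 0, "az": 0},
    {"jaw": 0.025, "dx": 0.018, "dy": 0, "dz": -0.0001, "ax": 0, "ay": 0, "az": 0},
    {"jaw": 0.025, "dx": 0.021, "dy": 0, "dz": -0.0001, "ax": 0, "ay": 0, "az": 0},
    {"jaw": 0.025, "dx": 0.023, "dy": 0, "dz": -0.0001, "ax": 0, "ay": 0, "az": 0},
    {"jaw": 0.025, "dx": 0.023, "dy": 0, "dz": -0.0001, "ax": 0, "ay": 0, "az": 0},
  ],
)

```text
time: 10.35
position: [0.4535, -0.3026, 0.0412]
orientation: [0.757, 0.653, -0.001, -0.0]
wrist_force: [-5.3, -2.2, 2.0]
grip_width: 0.0296
grip_force: 8.0
```

```bash
python3 st.py;  python3 - <<'E'
from h import *
import json
s=observe();im=get_image('wrist');np.save('w6.npy',im)
json.dump({k:np.array(s[k]).tolist() for k in s},open('w6.json','w'))
cv2.imwrite('pics/w6.png',cv2.resize(im[120:270,260:460,::-1],None,fx=4,fy=4,interpolation=cv2.INTER_CUBIC))
E
```

```text
t 10.35 [ 0.4535 -0.3026  0.0412] yaw -8.45 F tool [-2.92 -4.97 -1.95] T [-0.65  1.34  0.15] 0.02958348517287449 8.01038146018982
```

View pics/w6.png

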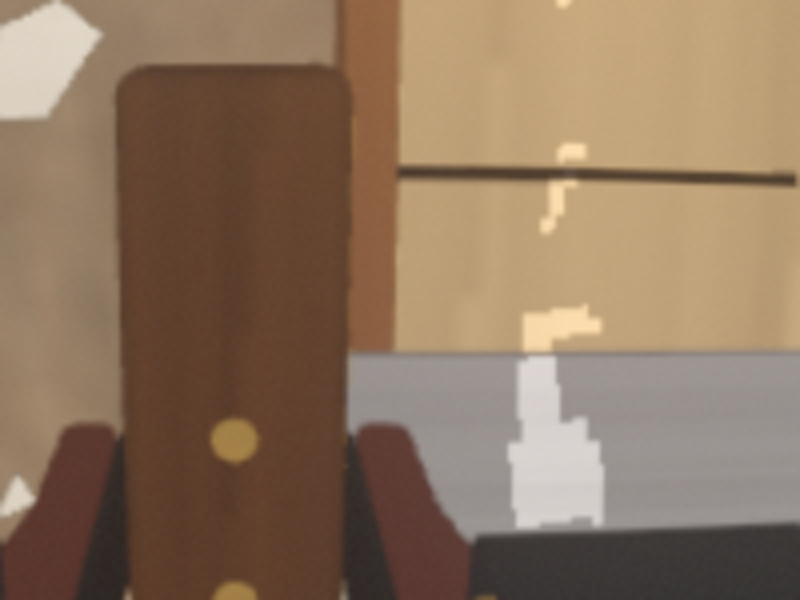

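The line is at crop rows 172–178 and the blade's left edge at row 352, both nearly parallel. I'll measure the gap at sub-pixel level, by columns.

```bash
cat > gap.py <<'E'
from h import *
import json,sys
def gap(im,s,cols,lr,br):
    g=im.astype(float); sat=g[...,0]-g[...,2]   # wood is yellow (r-b high), steel grey
    th=np.radians(-8.45);X=np.array([np.cos(th),np.sin(th)]);Y=np.array([-X[1],X[0]])
    L=[];B=[]
    for c in cols:
        r=np.arange(*lr);v=g[lr[0]:lr[1],c].sum(1);w=np.clip(np.median(v)-v-40,0,None)
        if w.sum()>100: L.append(pt('wrist',c,(r*w).sum()/w.sum(),.021,s)[:2])
        t=sat[br[0]:br[1],c];hi,lo=np.median(t[:3]),np.median(t[-3:]);m=(hi+lo)/2
        k=np.where((t[:-1]>m)&(t[1:]<=m))[0]
        if len(k) and hi-lo>25: k=k[0];B.append(pt('wrist',c,br[0]+k+(t[k]-m)/(t[k]-t[k+1]),.024,s)[:2])
    for n,a in (('line',L),('blade',B)):
        a=np.array(a);x=a@X;y=a@Y;p=np.polyfit(x,y,1);ok=abs(y-np.polyval(p,x))<.0008;p=np.polyfit(x[ok],y[ok],1)
        print(n,len(a),'angle',(np.degrees(p[0])-8.45).round(2),'range',x.min().round(4),x.max().round(4),'resid',(y-np.polyval(p,x))[ok].std().round(5))
        if n=='line': pl=p;x0=x.min()+.03
    print('gap line centre - blade edge at 30mm, near, far (mm):',[round(1000*(np.polyval(pl,q)-np.polyval(p,q)),2) for q in (x0,x0-.025,x0+.025)])
if __name__=='__main__':
    n,c0,c1,l0,l1,b0,b1=[sys.argv[1]]+[int(a) for a in sys.argv[2:]]
    gap(np.load(n+'.npy'),json.load(open(n+'.json')),range(c0,c1),(l0,l1),(b0,b1))
E
python3 gap.py w6 364 455 155 173 200 218
```

```text
line 91 angle -8.27 range 0.5169 0.5714 resid 8e-05
blade 91 angle -8.43 range 0.5173 0.5727 resid 5e-05
gap line centre - blade edge at 30mm, near, far (mm): [np.float64(25.15), np.float64(25.08), np.float64(25.22)]
```

carry_out(
  moves=[
    {"jaw": 0.025, "dx": 0.003, "dy": 0, "dz": 0, "ax": 0, "ay": 0, "az": 0},
    {"jaw": 0.025, "dx": 0.006, "dy": 0, "dz": 0, "ax": 0, "ay": 0, "az": 0},
    {"jaw": 0.025, "dx": 0.009, "dy": 0, "dz": 0, "ax": 0, "ay": 0, "az": 0},
    {"jaw": 0.025, "dx": 0.012, "dy": 0, "dz": 0, "ax": 0, "ay": 0, "az": 0},
    {"jaw": 0.025, "dx": 0.015, "dy": 0, "dz": 0, "ax": 0, "ay": 0, "az": 0},
    {"jaw": 0.025, "dx": 0.018, "dy": 0, "dz": 0, "ax": 0, "ay": 0, "az": 0},
    {"jaw": 0.025, "dx": 0.02, "dy": 0, "dz": 0, "ax": 0, "ay": 0, "az": 0},
    {"jaw": 0.025, "dx": 0.02, "dy": 0, "dz": 0, "ax": 0, "ay": 0, "az": 0},
  ],
)

```text
time: 11.2
position: [0.4564, -0.2829, 0.0413]
orientation: [0.757, 0.653, -0.001, -0.0]
wrist_force: [-5.9, -2.7, 2.4]
grip_width: 0.0298
grip_force: 8.0
```

```bash
cat > snap.py <<'E'
from h import *
import json,sys
n=sys.argv[1];s=observe();im=get_image('wrist');np.save(n+'.npy',im)
json.dump({k:np.array(s[k]).tolist() for k in s},open(n+'.json','w'))
E
python3 st.py; python3 snap.py w7; python3 gap.py w7 364 455 188 204 203 218; python3 - <<'E'
from h import *
im=np.load('w7.npy').astype(int)
for c in (380,430): print([(r,im[r,c].tolist()) for r in range(192,214)])
E
```

```text
t 11.2 [ 0.4564 -0.2829  0.0413] yaw -8.45 F tool [-3.55 -5.45 -2.34] T [-0.73  1.4   0.14] 0.029785621708912836 8.010345697402954
line 91 angle -8.35 range 0.5175 0.5734 resid 9e-05
blade 91 angle -8.45 range 0.5173 0.5727 resid 4e-05
gap line centre - blade edge at 30mm, near, far (mm): [np.float64(5.05), np.float64(5.0), np.float64(5.09)]
[(192, [192, 161, 122]), (193, [191, 161, 121]), (194, [191, 161, 121]), (195, [186, 157, 118]), (196, [146, 121, 90]), (197, [98, 80, 62]), (198, [79, 65, 51]), (199, [121, 98, 74]), (200, [167, 139, 104]), (201, [188, 159, 119]), (202, [190, 160, 121]), (203, [190, 161, 121]), (204, [191, 162, 123]), (205, [191, 162, 122]), (206, [187, 159, 121]), (207, [176, 152, 122]), (208, [147, 133, 121]), (209, [150, 143, 138]), (210, [156, 149, 146]), (211, [157, 149, 146]), (212, [156, 149, 146]), (213, [156, 149, 146])]
[(192, [193, 163, 123]), (193, [193, 163, 124]), (194, [193, 163, 124]), (195, [188, 159, 120]), (196, [140, 115, 87]), (197, [88, 73, 56]), (198, [81, 66, 53]), (199, [123, 101, 77]), (200, [169, 141, 107]), (201, [190, 161, 122]), (202, [192, 163, 123]), (203, [193, 164, 125]), (204, [193, 163, 124]), (205, [193, 164, 124]), (206, [187, 158, 122]), (207, [170, 148, 122]), (208, [139, 130, 122]), (209, [153, 146, 142]), (210, [156, 149, 145]), (211, [157, 150, 146]), (212, [156, 150, 146]), (213, [156, 150, 145])]
```

carry_out(
  moves=[
    {"jaw": 0.025, "dx": 0.001, "dy": 0, "dz": 0, "ax": 0, "ay": 0, "az": 0},
    {"jaw": 0.025, "dx": 0.002, "dy": 0, "dz": 0, "ax": 0, "ay": 0, "az": 0},
    {"jaw": 0.025, "dx": 0.003, "dy": 0, "dz": 0, "ax": 0, "ay": 0, "az": 0},
    {"jaw": 0.025, "dx": 0.0037, "dy": 0, "dz": 0, "ax": 0, "ay": 0, "az": 0},
    {"jaw": 0.025, "dx": 0.0037, "dy": 0, "dz": 0, "ax": 0, "ay": 0, "az": 0},
  ],
)

```text
time: 11.75
position: [0.4568, -0.2797, 0.0413]
orientation: [0.757, 0.653, -0.001, -0.0]
wrist_force: [-6.8, -4.2, 2.0]
grip_width: 0.0298
grip_force: 8.0
```

```bash
python3 st.py; python3 snap.py w8; python3 - <<'E'
from h import *
import json
im=np.load('w8.npy').astype(int);s=json.load(open('w8.json'))
for c in (375,400,430,450): print(c,[(r,*im[r,c].tolist()) for r in range(198,214)])
print([np.round(np.linalg.norm(pt('wrist',400,r,.021,s)-pt('wrist',400,r+1,.021,s))*1000,3) for r in (200,208)])
E
```

```text
t 11.75 [ 0.4568 -0.2797  0.0413] yaw -8.47 F tool [-5.16 -6.14 -2.03] T [-0.88  1.38  0.18] 0.029765532032568674 8.009461909532547
375 [(198, 188, 159, 120), (199, 188, 159, 119), (200, 187, 158, 118), (201, 183, 153, 114), (202, 121, 99, 73), (203, 75, 61, 49), (204, 79, 65, 52), (205, 138, 113, 84), (206, 181, 153, 116), (207, 173, 148, 118), (208, 148, 134, 121), (209, 150, 142, 136), (210, 157, 150, 146), (211, 157, 150, 146), (212, 159, 151, 147), (213, 156, 147, 145)]
400 [(198, 248, 217, 171), (199, 235, 204, 159), (200, 202, 171, 131), (201, 190, 161, 122), (202, 129, 107, 83), (203, 88, 75, 65), (204, 112, 93, 75), (205, 202, 173, 131), (206, 236, 207, 161), (207, 188, 164, 130), (208, 148, 134, 125), (209, 164, 157, 152), (210, 172, 165, 160), (211, 172, 165, 161), (212, 171, 165, 161), (213, 171, 164, 160)]
430 [(198, 193, 164, 124), (199, 193, 164, 124), (200, 193, 164, 124), (201, 185, 157, 118), (202, 117, 96, 72), (203, 80, 65, 53), (204, 101, 83, 66), (205, 160, 133, 101), (206, 185, 158, 123), (207, 172, 149, 123), (208, 142, 132, 125), (209, 154, 146, 143), (210, 157, 150, 146), (211, 157, 150, 146), (212, 157, 150, 146), (213, 157, 150, 146)]
450 [(198, 184, 156, 118), (199, 183, 156, 117), (200, 177, 149, 112), (201, 151, 126, 95), (202, 93, 77, 61), (203, 75, 62, 51), (204, 100, 83, 65), (205, 156, 130, 97), (206, 175, 149, 116), (207, 162, 143, 121), (208, 145, 136, 129), (209, 155, 148, 143), (210, 157, 150, 146), (211, 157, 151, 147), (212, 156, 148, 146), (213, 156, 149, 146)]
[np.float64(0.601), np.float64(0.611)]
```

carry_out(
  moves=[
    {"jaw": 0.025, "dx": 0.0005, "dy": 0, "dz": 0, "ax": 0, "ay": 0, "az": 0},
    {"jaw": 0.025, "dx": 0.001, "dy": 0, "dz": 0, "ax": 0, "ay": 0, "az": 0},
    {"jaw": 0.025, "dx": 0.0014, "dy": 0, "dz": 0, "ax": 0, "ay": 0, "az": 0},
    {"jaw": 0.025, "dx": 0.0014, "dy": 0, "dz": 0, "ax": 0, "ay": 0, "az": 0},
    {"jaw": 0.025, "dx": 0.0014, "dy": 0, "dz": 0, "ax": 0, "ay": 0, "az": 0},
  ],
)

```text
time: 12.3
position: [0.457, -0.2783, 0.0413]
orientation: [0.757, 0.653, -0.001, -0.0]
wrist_force: [-6.5, -4.5, 2.6]
grip_width: 0.0296
grip_force: 8.0
```

```bash
cat > rows.py <<'E'
from h import *
import json,sys
im=np.load(sys.argv[1]+'.npy').astype(int)
for c in (375,390,430,450): print(c,[(r,im[r,c].sum()//3,im[r,c,0]-im[r,c,2]) for r in range(200,213)])
E
python3 st.py; python3 snap.py w9; python3 rows.py w9
```

```text
t 12.3 [ 0.457  -0.2783  0.0413] yaw -8.48 F tool [-5.42 -5.77 -2.63] T [-0.94  1.5   0.18] 0.029643600134293097 8.009598478674889
375 [(200, np.int64(154), np.int64(69)), (201, np.int64(155), np.int64(68)), (202, np.int64(155), np.int64(68)), (203, np.int64(152), np.int64(69)), (204, np.int64(124), np.int64(60)), (205, np.int64(69), np.int64(31)), (206, np.int64(59), np.int64(21)), (207, np.int64(74), np.int64(18)), (208, np.int64(117), np.int64(14)), (209, np.int64(141), np.int64(12)), (210, np.int64(151), np.int64(12)), (211, np.int64(152), np.int64(11)), (212, np.int64(151), np.int64(12))]
390 [(200, np.int64(177), np.int64(73)), (201, np.int64(178), np.int64(73)), (202, np.int64(175), np.int64(73)), (203, np.int64(150), np.int64(67)), (204, np.int64(108), np.int64(51)), (205, np.int64(66), np.int64(28)), (206, np.int64(62), np.int64(22)), (207, np.int64(79), np.int64(18)), (208, np.int64(132), np.int64(13)), (209, np.int64(194), np.int64(11)), (210, np.int64(212), np.int64(11)), (211, np.int64(213), np.int64(10)), (212, np.int64(212), np.int64(10))]
430 [(200, np.int64(161), np.
[... 210 characters left out ...]
 np.int64(21)), (207, np.int64(91), np.int64(16)), (208, np.int64(127), np.int64(13)), (209, np.int64(148), np.int64(12)), (210, np.int64(151), np.int64(12)), (211, np.int64(151), np.int64(12)), (212, np.int64(151), np.int64(12))]
450 [(200, np.int64(151), np.int64(68)), (201, np.int64(151), np.int64(67)), (202, np.int64(150), np.int64(67)), (203, np.int64(131), np.int64(60)), (204, np.int64(93), np.int64(43)), (205, np.int64(67), np.int64(25)), (206, np.int64(81), np.int64(26)), (207, np.int64(106), np.int64(20)), (208, np.int64(129), np.int64(14)), (209, np.int64(149), np.int64(12)), (210, np.int64(149), np.int64(11)), (211, np.int64(151), np.int64(11)), (212, np.int64(151), np.int64(10))]
```

carry_out(
  moves=[
    {"jaw": 0.025, "dx": 0.0002, "dy": 0, "dz": 0, "ax": 0, "ay": 0, "az": 0},
    {"jaw": 0.025, "dx": 0.0004, "dy": 0, "dz": 0, "ax": 0, "ay": 0, "az": 0},
    {"jaw": 0.025, "dx": 0.0004, "dy": 0, "dz": 0, "ax": 0, "ay": 0, "az": 0},
    {"jaw": 0.025, "dx": 0.0004, "dy": 0, "dz": 0, "ax": 0, "ay": 0, "az": 0},
  ],
)

```text
time: 12.75
position: [0.457, -0.278, 0.0412]
orientation: [0.757, 0.653, -0.001, -0.0]
wrist_force: [-6.2, -4.0, 2.3]
grip_width: 0.0299
grip_force: 8.0
```

```bash
python3 st.py
```

```text
t 12.75 [ 0.457  -0.278   0.0412] yaw -8.48 F tool [-4.89 -5.5  -2.33] T [-0.99  1.44  0.11] 0.029908044272884206 8.009241744875908
```

carry_out(
  moves=[
    {"jaw": 0.025, "dx": -0.0001, "dy": -0.0001, "dz": 0, "ax": 0, "ay": 0, "az": 0},
    {"jaw": 0.025, "dx": -0.0002, "dy": -0.0002, "dz": 0, "ax": 0, "ay": 0, "az": 0},
    {"jaw": 0.025, "dx": -0.0002, "dy": -0.0002, "dz": 0, "ax": 0, "ay": 0, "az": 0},
  ],
)

```text
time: 13.05
position: [0.457, -0.278, 0.0412]
orientation: [0.757, 0.653, -0.001, 0.0]
wrist_force: [-5.9, -3.6, 1.0]
grip_width: 0.0301
grip_force: 8.0
```

```bash
python3 st.py; python3 snap.py w10; python3 rows.py w10
```

```text
t 13.05 [ 0.457  -0.278   0.0412] yaw -8.47 F tool [-4.45 -5.26 -1.03] T [-0.85  1.28  0.13] 0.030113117920185187 8.007918745279312
375 [(200, np.int64(155), np.int64(69)), (201, np.int64(155), np.int64(69)), (202, np.int64(156), np.int64(67)), (203, np.int64(152), np.int64(68)), (204, np.int64(127), np.int64(61)), (205, np.int64(79), np.int64(36)), (206, np.int64(59), np.int64(24)), (207, np.int64(74), np.int64(17)), (208, np.int64(117), np.int64(14)), (209, np.int64(142), np.int64(12)), (210, np.int64(151), np.int64(11)), (211, np.int64(151), np.int64(11)), (212, np.int64(151), np.int64(11))]
390 [(200, np.int64(178), np.int64(72)), (201, np.int64(177), np.int64(73)), (202, np.int64(177), np.int64(73)), (203, np.int64(174), np.int64(73)), (204, np.int64(146), np.int64(65)), (205, np.int64(85), np.int64(39)), (206, np.int64(63), np.int64(23)), (207, np.int64(77), np.int64(18)), (208, np.int64(133), np.int64(12)), (209, np.int64(195), np.int64(11)), (210, np.int64(212), np.int64(10)), (211, np.int64(212), np.int64(10)), (212, np.int64(212), np.int64(11))]
430 [(200, np.int64(160), np
[... 211 characters left out ...]
 np.int64(23)), (207, np.int64(91), np.int64(15)), (208, np.int64(127), np.int64(13)), (209, np.int64(147), np.int64(12)), (210, np.int64(151), np.int64(12)), (211, np.int64(151), np.int64(11)), (212, np.int64(151), np.int64(12))]
450 [(200, np.int64(153), np.int64(67)), (201, np.int64(152), np.int64(66)), (202, np.int64(152), np.int64(67)), (203, np.int64(148), np.int64(66)), (204, np.int64(109), np.int64(52)), (205, np.int64(67), np.int64(27)), (206, np.int64(70), np.int64(19)), (207, np.int64(98), np.int64(14)), (208, np.int64(132), np.int64(13)), (209, np.int64(149), np.int64(12)), (210, np.int64(151), np.int64(11)), (211, np.int64(151), np.int64(11)), (212, np.int64(151), np.int64(11))]
```

The blade's edge is now just at the line's near side. I'll go a hair further into the line, then unload the arm before letting go.

carry_out(
  moves=[
    {"jaw": 0.025, "dx": 0.0003, "dy": 0, "dz": 0, "ax": 0, "ay": 0, "az": 0},
    {"jaw": 0.025, "dx": 0.0006, "dy": 0, "dz": 0, "ax": 0, "ay": 0, "az": 0},
    {"jaw": 0.025, "dx": 0.0006, "dy": 0, "dz": 0, "ax": 0, "ay": 0, "az": 0},
    {"jaw": 0.025, "dx": 0.0006, "dy": 0, "dz": 0, "ax": 0, "ay": 0, "az": 0},
  ],
)

```text
time: 13.5
position: [0.4572, -0.2773, 0.0413]
orientation: [0.757, 0.653, -0.001, 0.0]
wrist_force: [-6.0, -4.0, 2.3]
grip_width: 0.0299
grip_force: 8.0
```

```bash
python3 st.py
```

```text
t 13.5 [ 0.4572 -0.2773  0.0413] yaw -8.47 F tool [-4.87 -5.33 -2.25] T [-0.86  1.3   0.12] 0.029946515494659973 8.007834479212761
```

carry_out(
  moves=[
    {"jaw": 0.025, "dx": -0.0003, "dy": -0.0002, "dz": 0, "ax": 0, "ay": 0, "az": 0},
    {"jaw": 0.025, "dx": -0.0006, "dy": -0.0004, "dz": 0, "ax": 0, "ay": 0, "az": 0},
    {"jaw": 0.025, "dx": -0.0006, "dy": -0.0004, "dz": 0, "ax": 0, "ay": 0, "az": 0},
  ],
)

```text
time: 13.8
position: [0.4571, -0.2774, 0.0413]
orientation: [0.757, 0.653, -0.0, 0.0]
wrist_force: [-5.0, -2.0, 0.2]
grip_width: 0.0301
grip_force: 8.0
```

```bash
python3 st.py; python3 snap.py w11; python3 rows.py w11|grep 430
```

```text
t 13.8 [ 0.4571 -0.2774  0.0413] yaw -8.44 F tool [-2.71 -4.7  -0.21] T [-0.74  1.07  0.18] 0.030056724967312404 8.005217090249062
430 [(200, np.int64(160), np.int64(70)), (201, np.int64(161), np.int64(69)), (202, np.int64(161), np.int64(68)), (203, np.int64(161), np.int64(69)), (204, np.int64(158), np.int64(68)), (205, np.int64(132), np.int64(60)), (206, np.int64(82), np.int64(30)), (207, np.int64(91), np.int64(17)), (208, np.int64(127), np.int64(13)), (209, np.int64(147), np.int64(12)), (210, np.int64(150), np.int64(12)), (211, np.int64(151), np.int64(12)), (212, np.int64(151), np.int64(11))]
```

carry_out(
  moves=[
    {"jaw": 0.025, "dx": -0.0004, "dy": -0.0005, "dz": 0, "ax": 0, "ay": 0, "az": 0},
    {"jaw": 0.025, "dx": -0.0008, "dy": -0.001, "dz": 0, "ax": 0, "ay": 0, "az": 0},
    {"jaw": 0.025, "dx": -0.0008, "dy": -0.001, "dz": 0, "ax": 0, "ay": 0, "az": 0},
  ],
)

```text
time: 14.15
position: [0.4571, -0.277, 0.0414]
orientation: [0.757, 0.653, 0.001, 0.0]
wrist_force: [-0.9, -0.7, -2.5]
grip_width: 0.0301
grip_force: 8.0
```

```bash
python3 st.py
```

```text
t 14.15 [ 0.4571 -0.277   0.0414] yaw -8.4 F tool [-0.85 -0.79  2.48] T [-0.03  0.18  0.02] 0.030053009481438832 8.000851571559906
```

carry_out(
  moves=[
    {"jaw": 0.025, "dx": 0, "dy": 0, "dz": 0.0002, "ax": 0, "ay": 0, "az": 0},
    {"jaw": 0.025, "dx": 0, "dy": 0.0002, "dz": 0.0003, "ax": 0, "ay": 0, "az": 0},
    {"jaw": 0.025, "dx": 0, "dy": 0.0002, "dz": 0.0003, "ax": 0, "ay": 0, "az": 0},
  ],
)

```text
time: 14.45
position: [0.4571, -0.2771, 0.0413]
orientation: [0.757, 0.653, 0.0, 0.0]
wrist_force: [-0.8, 0.5, -1.0]
grip_width: 0.0296
grip_force: 8.0
```

```bash
python3 st.py;python3 snap.py w12; python3 rows.py w12; python3 - <<'E'
from h import *
im=np.load('w12.npy');cv2.imwrite('pics/w12.png',cv2.resize(im[120:270,260:460,::-1],None,fx=4,fy=4,interpolation=cv2.INTER_CUBIC))
E
```

```text
t 14.45 [ 0.4571 -0.2771  0.0413] yaw -8.39 F tool [ 0.36 -0.82  1.01] T [0.25 0.07 0.07] 0.0296214529487788 8.000756353139877
375 [(200, np.int64(155), np.int64(69)), (201, np.int64(155), np.int64(69)), (202, np.int64(155), np.int64(69)), (203, np.int64(155), np.int64(69)), (204, np.int64(154), np.int64(69)), (205, np.int64(147), np.int64(66)), (206, np.int64(122), np.int64(58)), (207, np.int64(87), np.int64(27)), (208, np.int64(117), np.int64(12)), (209, np.int64(142), np.int64(12)), (210, np.int64(151), np.int64(11)), (211, np.int64(151), np.int64(11)), (212, np.int64(151), np.int64(11))]
390 [(200, np.int64(176), np.int64(73)), (201, np.int64(181), np.int64(74)), (202, np.int64(204), np.int64(77)), (203, np.int64(211), np.int64(78)), (204, np.int64(210), np.int64(78)), (205, np.int64(193), np.int64(75)), (206, np.int64(134), np.int64(60)), (207, np.int64(88), np.int64(25)), (208, np.int64(133), np.int64(14)), (209, np.int64(196), np.int64(10)), (210, np.int64(212), np.int64(10)), (211, np.int64(213), np.int64(11)), (212, np.int64(212), np.int64(11))]
430 [(200, np.int64(160), np.
[... 214 characters left out ...]
p.int64(43)), (207, np.int64(96), np.int64(17)), (208, np.int64(130), np.int64(12)), (209, np.int64(148), np.int64(12)), (210, np.int64(152), np.int64(12)), (211, np.int64(151), np.int64(12)), (212, np.int64(151), np.int64(11))]
450 [(200, np.int64(152), np.int64(66)), (201, np.int64(152), np.int64(67)), (202, np.int64(152), np.int64(66)), (203, np.int64(152), np.int64(67)), (204, np.int64(150), np.int64(66)), (205, np.int64(128), np.int64(58)), (206, np.int64(97), np.int64(36)), (207, np.int64(101), np.int64(16)), (208, np.int64(134), np.int64(12)), (209, np.int64(148), np.int64(10)), (210, np.int64(150), np.int64(11)), (211, np.int64(150), np.int64(11)), (212, np.int64(150), np.int64(10))]
```

View pics/w12.png

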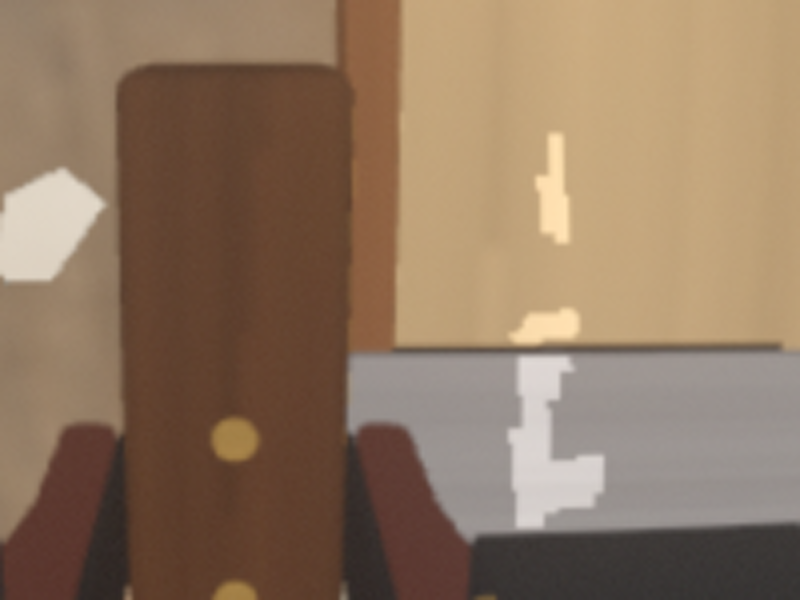

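The dark line still shows as a thin strip along the blade edge, at crop row 348 and columns 395–780. So the blade's edge is on the line to within about 0.2 mm of its middle, and the head is against the lipping. The arm's loads are near zero, so I'll set the T-square fully down and release it.

carry_out(
  moves=[
    {"jaw": 0.025, "dx": 0, "dy": 0.0001, "dz": 0.0002, "ax": 0, "ay": 0, "az": 0},
    {"jaw": 0.025, "dx": 0, "dy": 0.0001, "dz": 0.0002, "ax": 0, "ay": 0, "az": 0},
  ],
)

```text
time: 14.7
position: [0.4571, -0.2772, 0.0412]
orientation: [0.757, 0.653, 0.0, 0.0]
wrist_force: [-1.4, 3.1, 3.3]
grip_width: 0.0301
grip_force: 8.0
```

```bash
python3 st.py
```

```text
t 14.7 [ 0.4571 -0.2772  0.0412] yaw -8.4 F tool [ 2.88 -1.79 -3.28] T [0.57 0.17 0.1 ] 0.03007797563886287 8.001527711749077
```

carry_out(
  squeeze=3,
  moves=[
    {"jaw": 0.025, "dx": 0, "dy": 0, "dz": 0, "ax": 0, "ay": 0, "az": 0},
    {"jaw": 0.032, "dx": 0, "dy": 0, "dz": 0, "ax": 0, "ay": 0, "az": 0},
    {"jaw": 0.036, "dx": 0, "dy": 0, "dz": 0, "ax": 0, "ay": 0, "az": 0},
    {"jaw": 0.042, "dx": 0, "dy": 0, "dz": 0, "ax": 0, "ay": 0, "az": 0},
    {"jaw": 0.045, "dx": 0, "dy": 0, "dz": 0, "ax": 0, "ay": 0, "az": 0},
  ],
)

```text
time: 15.2
position: [0.4567, -0.2777, 0.0409]
orientation: [0.757, 0.653, -0.0, 0.0]
wrist_force: [-0.0, 1.2, -0.7]
grip_width: 0.0443
grip_force: 0.0
```

```bash
python3 st.py;python3 snap.py w13; python3 rows.py w13|grep -E "^(390|430)"
```

```text
t 15.2 [ 0.4567 -0.2777  0.0409] yaw -8.44 F tool [ 1.22 -0.19  0.68] T [-0.03 -0.08 -0.02] 0.044297701179416074 0.0
390 [(200, np.int64(158), np.int64(68)), (201, np.int64(158), np.int64(69)), (202, np.int64(158), np.int64(69)), (203, np.int64(157), np.int64(69)), (204, np.int64(145), np.int64(66)), (205, np.int64(115), np.int64(54)), (206, np.int64(91), np.int64(21)), (207, np.int64(128), np.int64(11)), (208, np.int64(151), np.int64(10)), (209, np.int64(154), np.int64(11)), (210, np.int64(152), np.int64(12)), (211, np.int64(152), np.int64(12)), (212, np.int64(151), np.int64(11))]
430 [(200, np.int64(161), np.int64(69)), (201, np.int64(161), np.int64(69)), (202, np.int64(162), np.int64(69)), (203, np.int64(159), np.int64(68)), (204, np.int64(145), np.int64(64)), (205, np.int64(113), np.int64(49)), (206, np.int64(98), np.int64(20)), (207, np.int64(128), np.int64(13)), (208, np.int64(149), np.int64(11)), (209, np.int64(151), np.int64(10)), (210, np.int64(151), np.int64(11)), (211, np.int64(152), np.int64(11)), (212, np.int64(152), np.int64(11))]
```

carry_out(
  moves=[
    {"jaw": 0.045, "dx": 0, "dy": 0, "dz": -0.005, "ax": 0, "ay": 0, "az": 0},
    {"jaw": 0.05, "dx": 0, "dy": 0, "dz": -0.02, "ax": 0, "ay": 0, "az": 0},
    {"jaw": 0.06, "dx": 0, "dy": 0, "dz": -0.05, "ax": 0, "ay": 0, "az": 0},
    {"jaw": 0.06, "dx": -0.02, "dy": 0, "dz": -0.08, "ax": 0, "ay": 0, "az": 0},
    {"jaw": 0.06, "dx": -0.05, "dy": 0, "dz": -0.1, "ax": 0, "ay": 0, "az": 0},
    {"jaw": 0.06, "dx": -0.07, "dy": 0, "dz": -0.11, "ax": 0, "ay": 0, "az": 0},
    {"jaw": 0.06, "dx": -0.07, "dy": 0, "dz": -0.11, "ax": 0, "ay": 0, "az": 0},
    {"jaw": 0.06, "dx": -0.07, "dy": 0, "dz": -0.11, "ax": 0, "ay": 0, "az": 0},
    {"jaw": 0.06, "dx": -0.07, "dy": 0, "dz": -0.11, "ax": 0, "ay": 0, "az": 0},
  ],
)

```text
time: 16.15
position: [0.4465, -0.3451, 0.1502]
orientation: [0.757, 0.654, 0.0, -0.001]
wrist_force: [-0.1, -0.5, 0.6]
grip_width: 0.0603
grip_force: 0.0
```

```bash
python3 st.py;python3 snap.py w14; python3 - <<'E'
from h import *
im=np.load('w14.npy');cv2.imwrite('pics/w14.png',cv2.resize(im[40:240,250:510,::-1],None,fx=3,fy=3,interpolation=cv2.INTER_CUBIC))
E
```

```text
t 16.15 [ 0.4465 -0.3451  0.1502] yaw -8.34 F tool [-0.5  -0.03 -0.62] T [ 0.01 -0.11 -0.  ] 0.060274810808953826 0.0
```

View pics/w14.png

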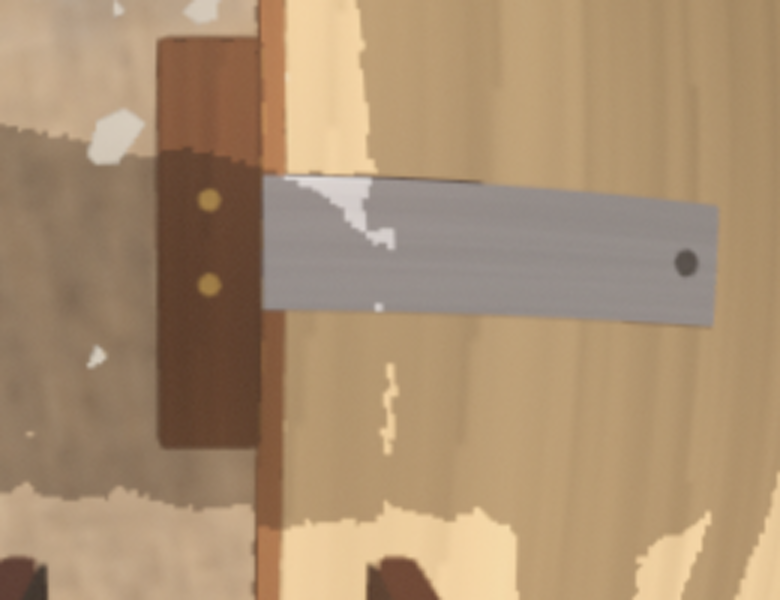

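The head lies square against the lipping (crop column 260). The blade's left edge runs along the line, which shows as a thin dark strip at row 178, columns 290–480. The gripper is clear, so I'm handing in.

```bash
python3 -c "
from bench import job
print(job.job_done())"
```

```text
the job is handed in; nothing more can be done
None
```

The job is handed in at about 16 s: the T-square lies flat and square with its head against the lipping (6 N or so at the readings I took). Its blade's left edge is on the line, about 0.2 mm beyond the middle of its 2 mm width. The gripper is clear, and I did not go near the pen, brush or bowl, though I took no final picture of them.

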